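# Spring-return check of a mirror mount

### The job

Check that the mirror mount springs back from both sides: with a fingertip, press one of the two round black corner pads on its front until the tip of the orange pointer stands at the blue tab on the scale, hold it there for about a second, then let go so that the pointer springs back to the middle. Then do the same with the other pad and the yellow tab. Do not drive the pointer past a tab, do not touch the mirror or the pointer, and leave the things standing round the mount where they are.

Things in the scene. Friction and masses are not known exactly. Their poses are not given: they have to be found in the camera images.
- mount: mirror mount bolted to the worktop, base 175 x 110 x 12 mm (x -38 to +137 mm). Origin on the worktop on the plate's vertical hinge axis; x to the back (mirror and pads face -x, the robot), y to its left seen from the robot, z up. White scale bar along y at x 102 to 136 mm, top z = 108 mm. Behind the plate a lower fixed back plate. Placed anew each time, turned up to 0.3 rad; cannot move.
- tilt_plate (a joint): turn of the grey upright plate (150 mm wide, x -19 to -9 mm, top z = 114 mm) about the hinge, rad, counterclockwise from above, sprung to 0, stops at +-0.36. Left pad pressed toward +x: negative, pointer tip swings right (-y); right pad: positive, tip swings left (+y). 1.5 N m/rad: 3 to 7 N at a tab, the pad moving 8 to 16 mm. Springs back to 0 when let go.
- pad_left: round black rubber pad, 24 mm diameter, on the plate's upper left front corner; origin at the centre of its front face, at rest (-35, +60, 95) mm in the mount's frame, with the mount's axes: +x is the way to press. Stands 16 mm out of the plate and turns with it.
- pad_right: the same pad on the upper right front corner, at rest at (-35, -60, 95) mm in the mount's frame.
- mirror: round mirror glass, diameter 50 mm, in the middle of the plate's front, its black rim 58 mm wide; origin at the centre of the front face, at rest at (-25, 0, 55) mm in the mount's frame. Not to be touched.
- pointer: orange pointer bar on top of the plate, from the hinge backward over the scale, 120 mm long, 6 mm wide, top at z = 119 mm; origin on the hinge axis at z = 116.5 mm, x along the bar to its tip. Turns with the plate. Not to be touched.
- pointer_tip (a point): the thin tip of the pointer, 120 mm from the hinge axis, at z = 116.5 mm. It stands at a tab when its y in the mount's frame equals that of the tab's centre, within half the tab's width (5 mm).
- tab_blue: blue tab, 10 mm wide (along y), standing 10 mm high on the rear part of the scale bar, just behind the pointer's sweep; origin at the centre of its underside, at (130, 16 to 30 either side, 108) mm in the mount's frame, axes as the mount's. It is on the left or on the right, the yellow one on the other side.
- tab_yellow: yellow tab, as the blue one, on the other side of the scale's middle.
- vial: amber sample vial with black cap, diameter 24 mm, 54 mm high, loose, standing to the right of the mount; origin at the centre of its underside. Leave it.
- puck: dark green resin specimen puck, diameter 40 mm, 22 mm high, loose, to the left of the mount; origin at the centre of its underside. Leave it.
- ring: black adapter ring, 62 x 67 x 14 mm, loose, lying to the left of the mount, farther back; origin at the centre of its underside. Leave it.
Not all that is in view belongs to the job. Of the things like the vial, leave any that is pink, purple or red; of the rest the smaller one is meant.

How it is judged:
By the outcome, as a careful person would: the job done as asked, in the order asked, and still so for the second after the job is handed in, with the robot touching nothing.
It also fails if it takes over 58 s, if anything falls off the work surface, if the arm or the gripper's body presses on something with over 40 N, if the wrist force passes 120 N, or if a joint passes its speed limit or range.

### The arm

A 7-joint arm with a two-finger parallel gripper is mounted at the origin on a cart in front of the work surface, level with it; the furniture and walls round the work are solid. World frame = base frame: x ahead of the robot, y to its left, z up, the work surface at z = 0. Lengths are in m, angles in rad, forces in N, time in s.
With the tool pointing down it reaches from about 0.425 to 0.875 m from the base axis. Payload 4.7 kg.
Tool frame: the origin (TCP) lies at the very end of the fingers, on their centre line; the grasp point (between the pads) lies 19 mm behind it; z points along the fingers, y is the line along which they close (so a half turn about z gives the same grasp; the last joint's range is limited). The gripper opens to 87 mm and grips with 3 to 60 N. Pads are 19 mm wide; open, the fingers measure 117 mm over their backs; the gripper's body (75 mm by 190 mm) begins 51 mm behind the grasp point.
Start: joints at [-1.11, 0.321, -0.07, 1.45, 0.023, 1.371, -0.057], TCP at [0.281, 0.586, 0.191] pointing down, gripper open.
Joint ranges: [-2.86, 2.86], [-0.3, 2.09], [-1.38, 1.24], [0.06, 2.45], [-1.56, 4.7], [0.09, 2.05], [-2.69, 2.69]. Speed limits (rad/s): [2.57, 2.57, 3.14, 3.14, 3.14, 3.14, 3.14].

### API

Orientations are given as a rotation vector (axis times angle).
In Python, from bench import ctrl gives the robot as it stands.
- The arm moves only by the tool jog_arm, never from a script. Its argument "commands" is a list of rows, each a list of 7 numbers: the opening, from 0 (shut) to 1 (fully open), then the shift along the world's x, y, z scaled (see below), then the turn, a rotation vector about the world's x, y, z scaled (see below). A call has exactly 5 rows; each row is the pose to reach, as a shift and turn from the pose commanded when the call began; what a row does not reach only later rows make up. The controller multiplies each number of a shift by 0.5 m and each number of a turn by 30 degrees. A row lasts 1/12 s, in which the tool goes at most 41.7 mm and 7.16 degrees, less where a joint would pass 70% of its speed; a pose out of reach is approached as far as the arm can. A call with a number of a shift or a turn outside -1 to 1 is refused whole. A call with a gripper value outside its range is refused whole. The fingers move at their own pace and stop on an object; "grip_force" is the grip in N (left out, the last holds). Time passes only in rows, so rows that repeat a pose let the fingers close, or fill a call up. It gives the time, the measured TCP pose, the force, the opening and the grip force at its end, in the units of the state.
- ctrl.get_state(): the state, without advancing time (a new reading comes with each control period).
- ctrl.get_image(name): name is "scene" or "side" or "wrist"; returns a dict with "frame" (400x640x3 uint8, red, green, blue), "vfov" (degrees; the focal length in pixels is half the picture's height over the tangent of half this angle, whatever the lens; pixels are square), "cx", "cy" (the principal point, pixels), "camera_from_world" (4x4, takes a point from world to camera coordinates); the wrist camera has in their place "mount" (4x4, takes a point from camera to tool coordinates, whose origin is the TCP and whose axes are the flange's). Camera axes: x right, y down, z forward; pixel columns grow to the right and rows downward; lengths in m; the calibration is good to about 2 mm. A picture is of the moment at which its call begins: read the wrist's pose just before it. There is no depth.
- ctrl.close_job(): hands the job in; it is judged then, once.
The state is a dict: "time": time; "joint_positions": joint angles; "qd": joint speeds; "joint_torque": joint torques, N m; "position": TCP position; "tool_rot": TCP orientation; "ft_force": force on the tool from outside, world axes, zero at the start; "torque": the same for the moment, N m; "grip_width": opening from 0.0 (shut) to 1.0 (fully open); "grip_force": force on a finger pad.
Only numpy, scipy, OpenCV 4.12 (cv2) and the standard library are available. Lean on these libraries where they do the work, as an engineer would, in place of code of your own. Each camera call takes 0.05 s, during which the arm holds its last target. There are 200 camera calls.

## Working session

There is one attempt and no reset: what is moved stays moved. The work goes in short steps, Python scripts to look and compute and a tool call to move; the robot and the scene stay as the last step left them, time stands still between calls to the robot, and variables do not carry over. Pictures are saved under pics/ and viewed, at most 10 in all, crops included, and the job is handed in when it is done.

Besides the shell and the picture viewer there is one more tool, called after ">>>" as name([rows], argument=value, ...), one row to a line, values as JSON. jog_arm: Moves the arm, as the interface text tells. Shifts and turns lie within -1 to 1; 1 stands for 0.5 m of shift or 30 degrees of turn. Its arguments: {"type":"object","properties":{"commands":{"type":"array","items":{"type":"array","items":{"type":"number","minimum":-1,"maximum":1}}},"grip_force":{"type":"number"}},"required":["commands"]}

```bash
mkdir -p pics; ls; cat > h.py <<'E'
import numpy as np, cv2
from bench import ctrl
def cam(n):
    im=ctrl.get_image(n); im['f']=200/np.tan(np.radians(im['vfov'])/2); return im
def proj(im,P,T=None):
    T=im['camera_from_world'] if T is None else T
    p=np.c_[np.atleast_2d(P),np.ones(len(np.atleast_2d(P)))]@np.array(T).T
    return np.c_[im['f']*p[:,0]/p[:,2]+im['cx'],im['f']*p[:,1]/p[:,2]+im['cy']]
def ray(im,uv,z):
    T=np.linalg.inv(im['camera_from_world']); d=T[:3,:3]@[(uv[0]-im['cx'])/im['f'],(uv[1]-im['cy'])/im['f'],1]
    return T[:3,3]+d*(z-T[2,3])/d[2]
def save(n,fr): cv2.imwrite('pics/'+n+'.png',cv2.cvtColor(fr,cv2.COLOR_RGB2BGR))
E
python3 - <<'E'
from h import *
for n in('scene','side'):
    im=cam(n); save(n+'0',im['frame']); T=np.linalg.inv(im['camera_from_world']); print(n,im['f'],T[:3,3].round(3),T[:3,2].round(2))
s=ctrl.get_state(); print(s['time'],s['position'],s['tool_rot'])
E
```

```text
pics
scene 519.3438566868949 [ 0.228 -0.336  0.676] [ 0.34  0.7  -0.63]
side 490.58980715300527 [0.476 1.126 0.682] [ 0.04 -0.82 -0.58]
0.1 [0.28067258 0.58566348 0.18997663] [-6.95968750e-01 -3.06323783e+00  2.66692466e-03]
```

View pics/scene0.png

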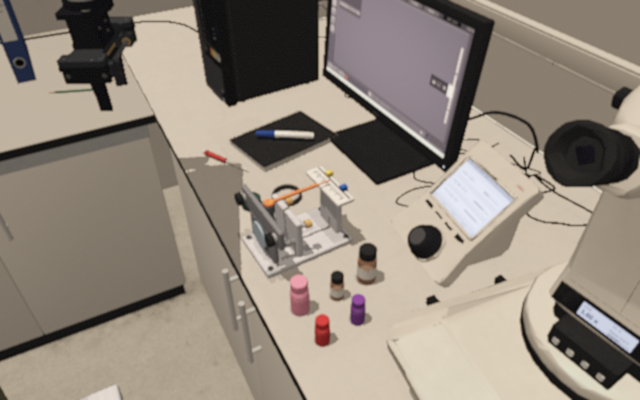

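View pics/side0.png

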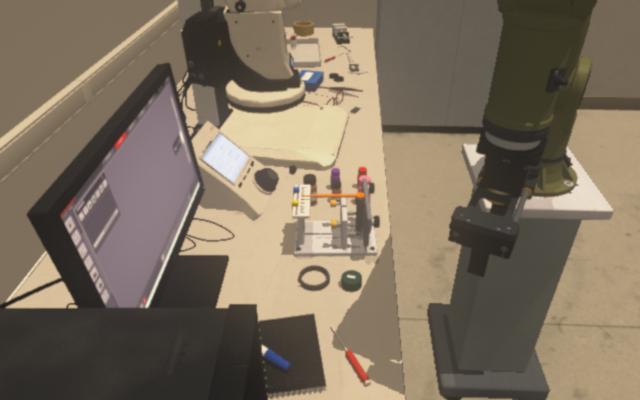

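Scene view: the mount is at about (295,220). The pointer runs from (268,203) to (325,183), with the yellow tab at (328,172) and blue at (343,187), so blue is on the mount's right. The pads are near (240,198) and (278,240). The side view shows the same mount at about (335,220). I'll crop closer and measure by colour.

```bash
python3 - <<'E'
from h import *
A=cam('scene');B=cam('side')
def crop(im,x,y,w,h,s): return cv2.resize(im['frame'][y:y+h,x:x+w],None,fx=s,fy=s,interpolation=cv2.INTER_CUBIC)
a=crop(A,225,160,133,125,3); b=crop(B,280,160,133,125,3)
save('crop1',np.hstack([a,b]))
def blobs(im,lo,hi,box,name):
    h=cv2.cvtColor(im['frame'],cv2.COLOR_RGB2HSV); m=cv2.inRange(h,lo,hi); k=np.zeros_like(m);x,y,w,hh=box;k[y:y+hh,x:x+w]=1
    n,l,s,c=cv2.connectedComponentsWithStats(m*k)
    for i in range(1,n):
        if s[i,4]>=4: print(name,s[i].tolist(),c[i].round(1).tolist())
    return m*k
for im,nm,box in((A,'scene',(225,160,133,125)),(B,'side',(280,160,110,100))):
    blobs(im,(100,120,50),(130,255,255),box,nm+' blue')
    blobs(im,(22,140,120),(32,255,255),box,nm+' yellow')
    m=blobs(im,(5,170,120),(17,255,255),box,nm+' orange')
E
```

```text
scene blue [340, 185, 6, 5, 22] [343.0, 187.0]
scene yellow [326, 172, 6, 3, 11] [328.7, 173.1]
scene orange [269, 204, 4, 2, 4] [270.5, 204.8]
side yellow [292, 200, 6, 4, 17] [294.6, 201.8]
side orange [314, 192, 50, 6, 96] [344.2, 194.9]
```

View pics/crop1.png

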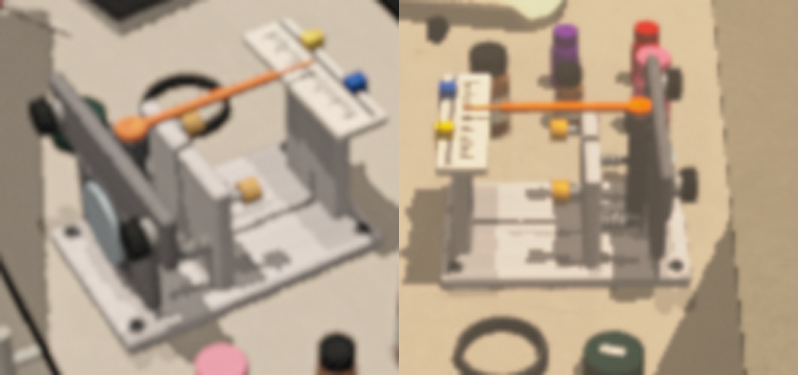

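The crop shows the pointer disc at scene (268.7,203) / side (360.3,195) and the tip at (329,180.7) / (302,195.3). Left pad is at (238.7,198.3) / (376.3,221.7); right pad is at (269.7,240) / (371.7,187.3). Next I triangulate these.

Possible mix-ups:
- **Pads:** the black pads at scene (239,198) and (270,240) could be confused with the black bolt heads at (248,237) and (270,268) or the mirror rim at (258,232). I choose the upper corner discs.
- **Vials:** small amber at (337,285), big amber at (367,263), plus pink, red and purple. All of them stay untouched.

```bash
cat >> h.py <<'E'
def tri(A,a,B,b):
    P=lambda im:np.array([[im['f'],0,im['cx']],[0,im['f'],im['cy']],[0,0,1]])@np.array(im['camera_from_world'])[:3]
    X=cv2.triangulatePoints(P(A),P(B),np.array(a,float),np.array(b,float))[:,0]; return X[:3]/X[3]
E
python3 - <<'E'
from h import *
A=cam('scene');B=cam('side')
D=dict(disc=((268.7,203),(360.3,195)),tip=((329,180.7),(302,195.3)),blue=((343,187),(296.3,189.3)),yel=((328.7,172.7),(294.6,201.8)),padL=((238.7,198.3),(376.3,221.7)),padR=((269.7,240),(371.7,187.3)),
 cFR=((225+137/3,160+326/3),None),cFL=((225+72/3,160+231/3),(280+(676-399)/3,160+265/3)),cBR=((225+362/3,160+228/3),None),cBL=(None,(280+(455-399)/3,160+266/3)))
Z=dict(disc=.119,tip=.1165,blue=.115,yel=.115,padL=.095,padR=.095)
for k,(a,b) in D.items():
    z=Z.get(k,.014)
    print(k,tri(A,a,B,b).round(4) if a and b else '', ray(A,a,z).round(4) if a else '',ray(B,b,z).round(4) if b else '')
T=lambda k:tri(A,D[k][0],B,D[k][1])
# fit planar pose
L=dict(disc=(0,0),tip=(.12,0),padL=(-.031,.06),padR=(-.031,-.06))
p=np.array([L[k] for k in L]);q=np.array([T(k)[:2] for k in L])
pc,qc=p-p.mean(0),q-q.mean(0);yaw=np.arctan2((pc[:,0]*qc[:,1]-pc[:,1]*qc[:,0]).sum(),(pc*qc).sum())
R=np.array([[np.cos(yaw),-np.sin(yaw)],[np.sin(yaw),np.cos(yaw)]]);o=q.mean(0)-R@p.mean(0)
print('yaw',yaw,'o',o,'res mm',((q-o-p@R.T)*1e3).round(1).tolist())
for k in('blue','yel'):print(k,((T(k)[:2]-o)@R).round(4))
E
```

```text
disc [0.4526 0.2943 0.118 ] [0.4535 0.2932 0.119 ] [0.4512 0.2965 0.119 ]
tip [0.571  0.3005 0.1179] [0.5727 0.3022 0.1165] [0.5704 0.2991 0.1165]
blue [0.5852 0.2757 0.1157] [0.5866 0.2767 0.115 ] [0.5846 0.2752 0.115 ]
yel [0.5832 0.323  0.1167] [0.5843 0.325  0.115 ] [0.5834 0.3207 0.115 ]
padL [0.4202 0.3552 0.0966] [0.4215 0.3572 0.095 ] [0.4193 0.3533 0.095 ]
padR [0.4266 0.2326 0.0969] [0.4284 0.2345 0.095 ] [0.4253 0.2302 0.095 ]
cFR  [0.4299 0.2482 0.014 ] 
cFL [0.4242 0.339  0.0144] [0.4257 0.3393 0.014 ] [0.4227 0.339  0.014 ]
cBR  [0.5841 0.2583 0.014 ] 
cBL   [0.5764 0.347  0.014 ]
yaw 0.0475054556924672 o [0.45311093 0.29496117] res mm [[-0.5, -0.7], [-2.0, -0.2], [0.9, 1.8], [1.6, -0.9]]
blue [ 0.1311 -0.0255]
yel [0.1312 0.0219]
```

Pose residuals are at most 2 mm and heights agree: mount at (0.453, 0.295), yaw about 0.047. Blue is at y=-25.5 mm (right), so press the left pad. Yellow is at +21.9 mm, so press the right pad. Closing the fingers, turning and approaching high up.

>>> jog_arm([
  [0,0.05,-0.06,0,0,0,0.2],
  [0,0.08,-0.12,0,0,0,0.4],
  [0,0.1,-0.18,0,0,0,0.6],
  [0,0.1,-0.23,0,0,0,0.8],
  [0,0.1,-0.23,0,0,0,0.94],
], grip_force=10)

```text
time: 0.72
position: [0.3338, 0.4654, 0.1912]
tool_rot: [-0.068, 3.14, -0.005]
ft_force: [0.0, -0.4, 0.9]
grip_width: 0.712
grip_force: 0.0
```

>>> jog_arm([
  [0,0.05,-0.06,0,0,0,0],
  [0,0.08,-0.12,0,0,0,0],
  [0,0.1,-0.18,0,0,0,0],
  [0,0.1,-0.23,0,0,0,0],
  [0,0.1,-0.23,0,0,0,0],
])

```text
time: 1.13
position: [0.3831, 0.3503, 0.1912]
tool_rot: [-0.059, 3.14, -0.004]
ft_force: [-0.3, 0.3, -0.8]
grip_width: 0.327
grip_force: 0.0
```

>>> jog_arm([
  [0,0,0.006,-0.05,0,0,0],
  [0,0,0.006,-0.1,0,0,0],
  [0,0,0.006,-0.15,0,0,0],
  [0,0,0.006,-0.208,0,0,0],
  [0,0,0.006,-0.208,0,0,0],
])

```text
time: 1.55
position: [0.3774, 0.3566, 0.0816]
tool_rot: [0.072, -3.134, 0.01]
ft_force: [-0.8, -2.0, -0.4]
grip_width: 0.017
grip_force: 0.0
```

```bash
cat >> h.py <<'E'
YAW=.0475;O=np.array([.4531,.295]);RM=np.array([[np.cos(YAW),-np.sin(YAW)],[np.sin(YAW),np.cos(YAW)]])
def look(name):
    s=ctrl.get_state();A=cam('scene');B=cam('side')
    c=lambda im,x,y,w,h:cv2.resize(im['frame'][y:y+h,x:x+w],None,fx=4,fy=4,interpolation=cv2.INTER_CUBIC)
    save(name,np.hstack([c(A,240,160,100,140),c(B,283,160,100,140)])); 
    print(s['time'],s['position'].round(4),s['ft_force'].round(1),s['grip_width'])
    for im,nm,box in((A,'scene',(262,165,85,50)),(B,'side',(283,170,90,50))):
        x,y,w,h=box; f=im['frame'][y:y+h,x:x+w].astype(int)
        m=(f[...,0]-f[...,2]>70)&(f[...,0]>f[...,1]*1.35)
        v,u=np.nonzero(m); pts=np.array([ray(im,(a+x,b+y),.119)[:2] for a,b in zip(u,v)]); q=(pts-O)@RM
        q=q[(q[:,0]>.012)&(q[:,0]<.115)&(abs(q[:,1])<.06)]
        if len(q)>4:
            k=np.polyfit(q[:,0],q[:,1],1); print(nm,len(q),'xmax',q[:,0].max().round(3),'slope',k[0].round(3),'y@120',np.polyval(k,.12*np.cos(np.arctan(k[0]))).round(4))
    return A,B
E
python3 -c "
from h import *
look('l1')"
```

```text
1.55 [0.3774 0.3566 0.0816] [-0.8 -2.  -0.4] 0.01688488712426809
scene 138 xmax 0.094 slope 0.024 y@120 0.0022
side 149 xmax 0.101 slope -0.03 y@120 0.0016
```

View pics/l1.png

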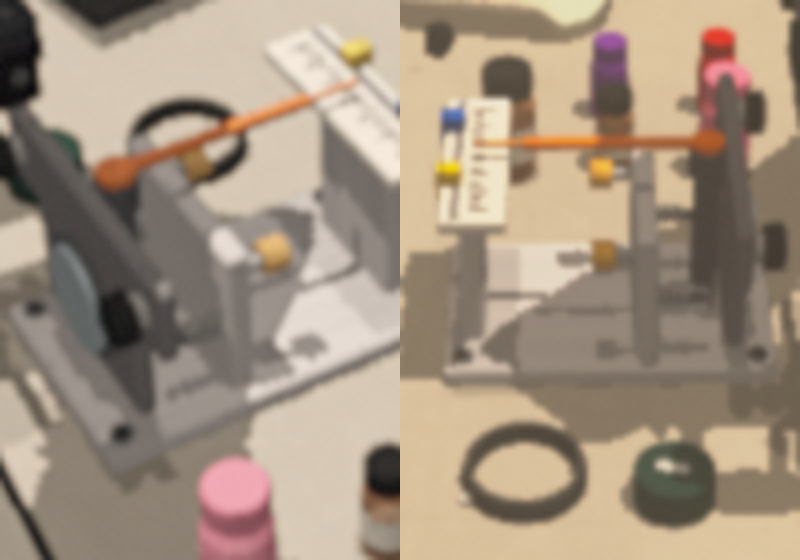

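Both crops show the pointer at rest in the middle, and the fingers (top left of the scene crop) in front of the left pad with nothing touched. Moving to just short of contact.

>>> jog_arm([
  [0,0,0,0,0,0,0],
  [0,0.01,0,0,0,0,0],
  [0,0.02,0,0,0,0,0],
  [0,0.03,0,0,0,0,0],
  [0,0.03,0,0,0,0,0],
])

```text
time: 2.07
position: [0.3979, 0.3593, 0.0879]
tool_rot: [-0.069, 3.139, 0.002]
ft_force: [-0.3, -0.4, 0.0]
grip_width: 0.007
grip_force: 0.0
```

>>> jog_arm([
  [0,0,0,0,0,0,0],
  [0,0,0,0,0,0,0],
  [0,0,0,0,0,0,0],
  [0,0,0,0,0,0,0],
  [0,0,0,0,0,0,0],
])

```text
time: 2.48
position: [0.3957, 0.3592, 0.0869]
tool_rot: [0.072, -3.141, -0.0]
ft_force: [0.2, -0.5, 0.3]
grip_width: 0.004
grip_force: 0.0
```

>>> jog_arm([
  [0,0.004,-0.008,0,0,0,0],
  [0,0.008,-0.008,0,0,0,0],
  [0,0.012,-0.008,0,0,0,0],
  [0,0.016,-0.008,0,0,0,0],
  [0,0.02,-0.008,0,0,0,0],
])

```text
time: 2.9
position: [0.4062, 0.3552, 0.087]
tool_rot: [-0.071, 3.141, 0.0]
ft_force: [-0.5, -1.0, -0.1]
grip_width: 0.004
grip_force: 0.0
```

>>> jog_arm([
  [0,0.002,0,0,0,0,0],
  [0,0.004,0,0,0,0,0],
  [0,0.006,0,0,0,0,0],
  [0,0.008,0,0,0,0,0],
  [0,0.008,0,0,0,0,0],
])

```text
time: 3.32
position: [0.4101, 0.3552, 0.087]
tool_rot: [-0.071, 3.141, 0.0]
ft_force: [0.2, -0.2, 0.0]
grip_width: 0.009
grip_force: 0.0
```

```bash
python3 -c "
from h import *
A,B=look('l2')
for im,b,y in((A,(343,187),(328.8,172.9)),(B,(296.3,189.3),(294.6,201.8))): print([((ray(im,p,.113)[:2]-O)@RM).round(4) for p in (b,y)])"
```

```text
3.3167 [0.4101 0.3552 0.087 ] [ 0.2 -0.2  0. ] 0.00855445279879044
scene 132 xmax 0.097 slope 0.026 y@120 0.0022
side 146 xmax 0.101 slope -0.03 y@120 0.0013
[array([ 0.1338, -0.0225]), array([0.1337, 0.0254])]
[array([ 0.1306, -0.029 ]), array([0.1316, 0.0167])]
```

No contact yet: the force is near zero and the pointer hasn't moved. I'll go on in small steps, tracking the tip relative to its rest reading.

>>> jog_arm([
  [0,0.003,0,0,0,0,0],
  [0,0.006,0,0,0,0,0],
  [0,0.009,0,0,0,0,0],
  [0,0.012,0,0,0,0,0],
  [0,0.012,0,0,0,0,0],
])

```text
time: 3.83
position: [0.4163, 0.3551, 0.087]
tool_rot: [-0.071, 3.141, 0.0]
ft_force: [-0.5, -0.2, -0.5]
grip_width: 0.013
grip_force: 0.0
```

```bash
python3 -c "
from h import *
look('l3')"
```

```text
3.8333 [0.4163 0.3551 0.087 ] [-0.5 -0.2 -0.5] 0.012743917944136231
scene 136 xmax 0.109 slope 0.024 y@120 0.002
side 147 xmax 0.101 slope -0.029 y@120 0.0012
```

```bash
python3 -c "
from h import *
A=cam('scene');B=cam('side')
for im in (A,B):
    s=ctrl.get_state(); print(proj(im,[s['position'],[.4153,.3532,.095]]).round(1).tolist())
c=lambda im,x,y,w,h:cv2.resize(im['frame'][y:y+h,x:x+w],None,fx=4,fy=4,interpolation=cv2.INTER_CUBIC)
save('l3b',np.hstack([c(A,205,130,100,120),c(B,325,130,100,120)]))"
```

```text
[[236.5, 203.4], [236.2, 200.6]]
[[377.8, 225.6], [378.3, 221.7]]
```

View pics/l3b.png

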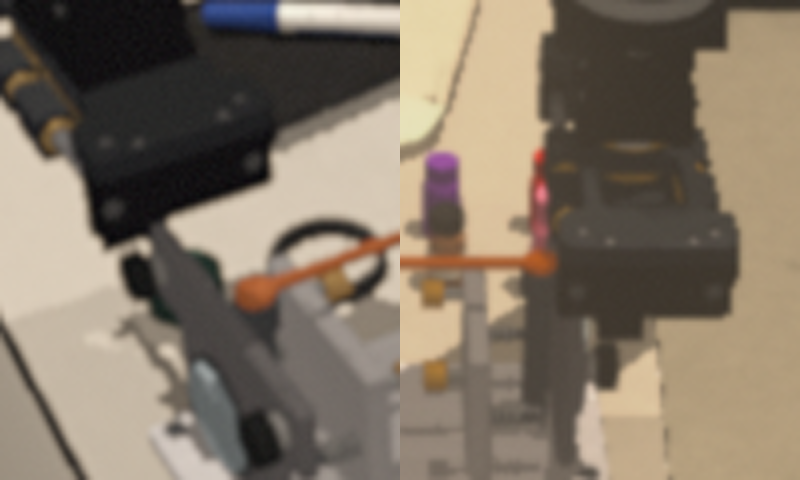

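The scene crop shows a black blob at (240,199) where the pad was. The side crop shows a narrow black tip at (376,222) under the gripper body. It's unclear which is finger and which is pad, so I'll compare with the first pictures.

```bash
python3 -c "
from h import *
s=ctrl.get_state()
out=[]
for n,(x,y) in (('scene',(215,170)),('side',(345,180))):
    im=cam(n); o=cv2.cvtColor(cv2.imread('pics/%s0.png'%n),cv2.COLOR_BGR2RGB)
    f=im['frame'].copy()
    print(n,proj(im,[s['position']+[0,0,h] for h in (0,.02,.04,.07,.1)]).round(0).tolist())
    big=lambda a:cv2.resize(a[y:y+50,x:x+50],None,fx=4,fy=4,interpolation=cv2.INTER_NEAREST)
    out.append(np.hstack([big(o),big(f)]))
    
w=cam('wrist')['frame']
w=cv2.resize(w,(640,400))[:, 100:500]
g=np.clip(np.vstack(out).astype(float)*1.6,0,255).astype(np.uint8)
save('cmp',np.hstack([g,w]))
print(np.array(ctrl.get_image('wrist')['mount']).round(3))"
```

```text
scene [[237.0, 203.0], [235.0, 195.0], [234.0, 186.0], [232.0, 172.0], [230.0, 157.0]]
side [[378.0, 226.0], [378.0, 217.0], [379.0, 209.0], [380.0, 196.0], [381.0, 183.0]]
[[-0.001 -0.958 -0.285  0.078]
 [ 1.    -0.001  0.001 -0.001]
 [-0.001 -0.285  0.958 -0.194]
 [ 0.     0.     0.     1.   ]]
```

View pics/cmp.png

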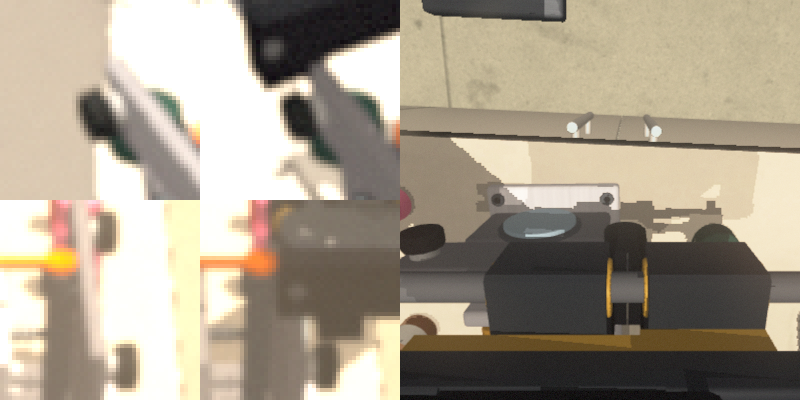

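The comparison doesn't settle where the fingertips end. I'll check pixel values in the side view, before against now, and project the tip into the wrist view.

```bash
python3 -c "
from h import *
im=cam('side'); o=cv2.cvtColor(cv2.imread('pics/side0.png'),cv2.COLOR_BGR2GRAY); n=cv2.cvtColor(im['frame'],cv2.COLOR_RGB2GRAY)
np.set_printoptions(linewidth=250)
print('cols 366..395');
for r in range(204,234,2): print(r,o[r,366:396:2],n[r,366:396:2])
w=cam('wrist'); M=np.linalg.inv(np.array(w['mount'])); 
P=[[0,0,0],[.0095,.015,0],[.0095,-.015,0],[0.0095,0.015,-.019],[0,0,-.07]]
print(w['f'],proj(w,P,M).round(0).tolist())
g=cv2.cvtColor(w['frame'],cv2.COLOR_RGB2GRAY)
for r in range(200,300,6): print(r,g[r,300:345:3])
f=np.clip(w['frame'][180:330,230:430].astype(float)*2,0,255).astype(np.uint8)
s=np.clip(im['frame'][170:245,340:420].astype(float)*2,0,255).astype(np.uint8)
save('z',np.hstack([cv2.resize(f,(480,360)),cv2.resize(s,(320,300)) if 0 else cv2.copyMakeBorder(cv2.resize(s,(320,300),interpolation=cv2.INTER_CUBIC),0,60,0,0,cv2.BORDER_CONSTANT)]))"
```

```text
cols 366..395
204 [127 144 175 197 198 198 198 197 196 199 201 146 162 162 162] [60 66 64 58 56 58 56 57 57 57 56 56 56 56 55]
206 [121 144 171 198 197 198 197 196 197 200 201 157 162 162 164] [58 59 58 57 57 58 56 55 56 56 55 56 57 56 56]
208 [117 142 159 197 196 197 197 196 198 201 200 170 163 163 163] [62 62 63 66 59 56 57 57 57 56 65 65 64 64 63]
210 [111 140 158 198 197 197 198 198 198 199 200 177 164 162 162] [ 75  76  95 115  69  57  56  56  57  58 103 115 148 147 147]
212 [104 139 158 198 198 196 197 198 198 199 200 191 165 163 163] [ 76  78  98 127  79  57  57  56  57  59 109 129 159 160 160]
214 [ 98 138 152 193 194 187 188 197 199 199 199 192 160 161 162] [ 76  78  93 123  87  64  66  74  73  75 111 126 155 158 159]
216 [ 94 134 144 175 127 101 122 191 198 200 201 188 151 163 162] [ 76  79  85 110  78  63  75 111 116 117 124 135 147 160 160]
218 [ 89 122 131 163  99  76  91 181 198 199 200 190 155 162 161] [ 75  80  82  89  67  59  64 111 121 130 179 186 152 160 159]
220 [ 85  92 102 171 118  75  83 179 197 199 201 192 157 160 158] [ 77  79  81  90  70  60  62 110 142 181 
[... 1219 characters left out ...]
30 [78 77 54 51 46 51 52 55 52 53 56 51 51 52 51]
236 [76 70 50 44 46 48 50 53 51 50 51 51 54 50 51]
242 [56 54 55 47 44 44 48 45 47 45 50 52 51 46 43]
248 [53 50 49 45 42 42 42 43 48 48 49 44 46 44 41]
254 [46 46 46 45 37 45 48 47 41 66 43 43 40 46 36]
260 [47 48 43 99 64 39 45 42 46 52 43 39 40 41 65]
266 [ 43  41  44 130  67  35  37  40  42  54  41  38  41  35  68]
272 [ 46  41  45 145  62  61  62  58  58  62  60  63  61  54  56]
278 [ 57  58  86 155  87  91  88  90  91  91  89  91  88  90  90]
284 [ 58  59 108 148 105 103 103 102 100 100 105 102 102 106 103]
290 [ 57  55 131 154 110 109 109 110 109 111 110 108 110 111 109]
296 [ 57  60 119 165 105 104 104 106 104 106 105 105 106 105 104]
```

View pics/z.png

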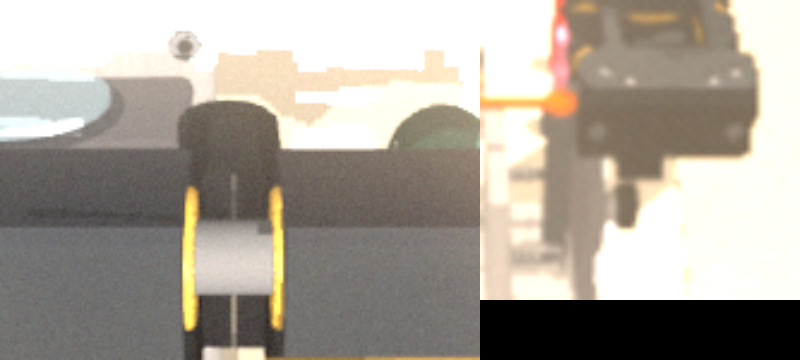

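The picture shows the seam between the closed fingers ending at wrist row about 253 and side row about 215. That is some 20 mm higher than the reported TCP, and the pad is visible beneath it. So the fingertips sit just above the pad, which explains why there was no contact. I'll back off first and check the heights.

>>> jog_arm([
  [0,-0.02,0,0,0,0,0],
  [0,-0.04,0,0,0,0,0],
  [0,-0.05,0,0,0,0,0],
  [0,-0.05,0,0,0,0,0],
  [0,-0.05,0,0,0,0,0],
])

```text
time: 4.75
position: [0.3903, 0.3555, 0.0872]
tool_rot: [-0.073, 3.14, 0.001]
ft_force: [0.3, -0.0, -0.5]
grip_width: 0.007
grip_force: 0.0
```

```bash
python3 -c "
from h import *
s=ctrl.get_state(); p=s['position']; print(p.round(4),s['tool_rot'].round(3),s['grip_width'])
B=cam('side'); 
for z in (.07,.09): print('body bottom',z,proj(B,[p+[dx,.095,z] for dx in(-.0375,.0375)]).round(1).tolist())
for z in (0,.02,.03): print('finger',z,proj(B,[p+[dx,.015,z] for dx in(-.0095,.0095)]).round(1).tolist())
n=cv2.cvtColor(B['frame'],cv2.COLOR_RGB2GRAY); np.set_printoptions(linewidth=250)
for r in range(200,234,2): print(r,n[r,356:412:2])
"
```

```text
[0.3903 0.3555 0.0872] [-7.30e-02  3.14e+00  1.00e-03] 0.0072783437114272214
body bottom 0.07 [[418.6, 228.2], [375.1, 227.0]]
body bottom 0.09 [[419.8, 219.0], [375.7, 217.8]]
finger 0 [[396.2, 230.8], [386.4, 230.5]]
finger 0.02 [[397.0, 222.6], [387.0, 222.3]]
finger 0.03 [[397.4, 218.5], [387.4, 218.2]]
200 [ 74  73  74  72  78  92  92 121 124 120 119 112  64  57  58  58  57  57  56  56  55  55  56  55  54  55  54  55]
202 [ 73  72  72  72  79  91  92 103 120 120 119 111  63  62  69  63  56  56  55  55  56  56  55  56  55  54  56  55]
204 [ 98  72  71  72  77  90  93 104 120 120 120 110  62  62  66  60  56  55  55  56  56  56  56  56  54  55  56  56]
206 [123  72  70  71  77  88  93 107 120 119 119 110  61  57  58  56  56  57  56  55  57  56  56  56  55  56  55  55]
208 [122  72  71  73  78  86  92 101 119 119 119 112  67  63  64  58  56  57  55  55  56  55  62  62  64  63  64  63]
210 [ 97  71  71  73  78  86  91  99 118 119 118 118 112 110 111  90  59  58  56  57  56  69 135 144 145 145 146 145]
212 [ 78  71  70  74  76  84  91  98 119 119 119 119 120 120 119 110  62  57  56  5
[... 514 characters left out ...]
0  72  71  74  77  78  80  81 100  74  59  62 109 118 120 141 176 162 156 156 154 156 157 158 158 157 158 157]
224 [ 79  71  71  74  77  78  80  80  91  69  59  63 109 120 141 185 196 166 157 157 156 156 157 157 157 158 159 156]
226 [ 74  71  71  76  77  77  80  83 113  74  63  73 120 155 191 195 194 143 156 157 157 156 157 158 159 159 158 158]
228 [ 76  71  72  82  77  78  80  87 125 111 111 115 153 195 196 195 195 146 157 158 157 157 156 157 158 158 159 159]
230 [ 83  74  74  86  78  79  81  90 123 118 123 172 193 197 198 197 196 160 159 160 160 159 158 158 158 156 157 158]
232 [ 99  93  86  90  78  79  81  98 144 143 178 192 194 195 195 197 198 172 159 159 159 159 159 158 158 158 159 159]
```

```bash
python3 -c "
from h import *
from scipy.spatial.transform import Rotation as Rr
s=ctrl.get_state(); p=s['position']
A=cam('scene');B=cam('side');W=cam('wrist')
p0=np.array([.2807,.5857,.19]); y0=Rr.from_rotvec([-.696,-3.063,.003]).as_matrix()[:,1]
for z in(0,.037): print('start tips scene',proj(A,[p0+[0,0,z]+k*.051*y0 for k in(-1,1)]).round(0).tolist(),'side',proj(B,[p0+[0,0,z]+k*.051*y0 for k in(-1,1)]).round(0).tolist())
mw=lambda q:np.r_[O+RM@np.array(q[:2]),q[2]]
pts=[mw(q) for q in((-.035,.06,.095),(-.035,-.06,.095),(-.025,0,.055),(-.03,.047,.012),(-.03,-.047,.012))]
for z in(0,.037):
    M=np.eye(4);M[:3,:3]=Rr.from_rotvec(s['tool_rot']).as_matrix();M[:3,3]=p+[0,0,z]
    T=np.linalg.inv(M@np.array(W['mount'])); print('wrist padL padR mirror bolts',proj(W,pts,T).round(0).tolist())
save('w2',np.vstack([W['frame'][100:330],]))
for n in ('scene','side'):
    print(n)
f=W['frame'];a=cv2.resize(f[90:350],(640,260));b=cv2.imread('pics/scene0.png')[:,:,::-1][40:130,40:200];c=cv2.imread('pics/side0.png')[:,:,::-1][190:290,430:590]
save('w2',np.vstack([a,np.hstack([cv2.resize(np.clip(b*1.5,0,255).astype(np.uint8),(320,180)),cv2.resize(np.clip(c*1.8,0,255).astype(np.uint8),(320,180))])]))
"
```

```text
start tips scene [[111.0, 127.0], [126.0, 99.0]] side [[489.0, 249.0], [471.0, 291.0]]
start tips scene [[106.0, 109.0], [121.0, 82.0]] side [[493.0, 230.0], [475.0, 272.0]]
wrist padL padR mirror bolts [[323.0, 266.0], [126.0, 266.0], [242.0, 251.0], [309.0, 223.0], [198.0, 223.0]]
wrist padL padR mirror bolts [[324.0, 240.0], [155.0, 241.0], [252.0, 231.0], [311.0, 208.0], [212.0, 208.0]]
scene
side
```

View pics/w2.png

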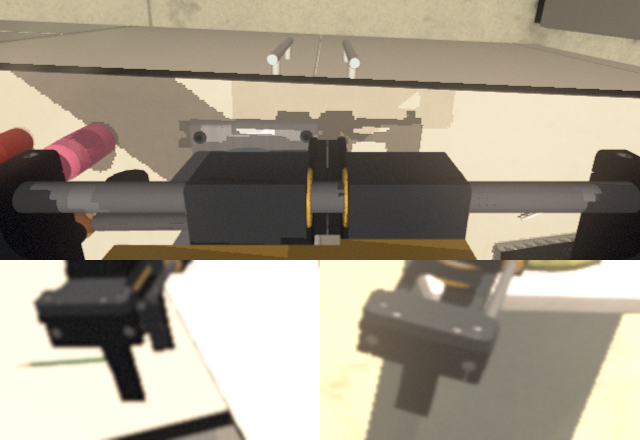

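The picture shows the start fingertip at scene (106,110) and side (477,267), which also lies above the projected TCP. So the visible fingertip is higher than reported. I'll triangulate the amount.

```bash
python3 -c "
from h import *
A=cam('scene');B=cam('side')
print(tri(A,(106,110),B,(490,228)),tri(A,(106,110),B,(477,267)),tri(A,(122,82),B,(477,267)))
for n,im,(x0,y0,x1,y1) in(('scene',A,(80,60,150,130)),('side',B,(455,230,510,300))):
    g=cv2.cvtColor(cv2.imread('pics/%s0.png'%n),cv2.COLOR_BGR2GRAY)[y0:y1,x0:x1]
    m=(g<62).astype(np.uint8)
    for r in range(0,m.shape[0],5): 
        c=np.nonzero(m[r])[0]; print(n,r+y0,(c.min()+x0,c.max()+x0,len(c)) if len(c) else None)
"
```

```text
[0.26025859 0.53468181 0.22705198] [0.27241292 0.58788293 0.19762351] [0.3020641  0.62539516 0.22951495]
scene 60 (np.int64(80), np.int64(121), 39)
scene 65 (np.int64(80), np.int64(122), 43)
scene 70 (np.int64(80), np.int64(123), 44)
scene 75 (np.int64(80), np.int64(124), 45)
scene 80 (np.int64(80), np.int64(125), 41)
scene 85 (np.int64(92), np.int64(104), 13)
scene 90 (np.int64(94), np.int64(106), 13)
scene 95 (np.int64(96), np.int64(107), 12)
scene 100 (np.int64(98), np.int64(109), 12)
scene 105 (np.int64(100), np.int64(110), 11)
scene 110 None
scene 115 None
scene 120 (np.int64(135), np.int64(149), 15)
scene 125 (np.int64(115), np.int64(142), 28)
side 230 (np.int64(455), np.int64(495), 41)
side 235 (np.int64(459), np.int64(509), 51)
side 240 (np.int64(455), np.int64(509), 55)
side 245 (np.int64(463), np.int64(509), 47)
side 250 (np.int64(471), np.int64(509), 39)
side 255 (np.int64(470), np.int64(509), 35)
side 260 (np.int64(469), np.int64(487), 19)
side 265 (np.int64(468), np.int64(486), 19)
side 270 (np.int64(467), np.int64(485), 19)
side 275 (np.int64(476), np.int64(483), 8)
side 280 None
side 285 None
side 290 None
side 295 None
```

Three sightings agree: the fingertips are about 37 mm above the reported TCP. Body clearance follows suit, so a TCP z of about 0.05 puts the tips at 0.087. Lowering while clear of the mount, then approaching.

>>> jog_arm([
  [0,0.005,0,-0.02,0,0,0],
  [0,0.005,0,-0.04,0,0,0],
  [0,0.005,0,-0.06,0,0,0],
  [0,0.005,0,-0.074,0,0,0],
  [0,0.005,0,-0.074,0,0,0],
])

```text
time: 5.47
position: [0.3919, 0.3538, 0.0473]
tool_rot: [0.071, -3.137, 0.005]
ft_force: [0.3, 0.1, -0.8]
grip_width: 0.003
grip_force: 0.0
```

>>> jog_arm([
  [0,0.004,0,0,0,0,0],
  [0,0.008,0,0,0,0,0],
  [0,0.012,0,0,0,0,0],
  [0,0.016,0,0,0,0,0],
  [0,0.016,0,0,0,0,0],
])

```text
time: 5.88
position: [0.4023, 0.3554, 0.0505]
tool_rot: [-0.07, 3.14, 0.001]
ft_force: [-0.4, -0.5, 0.6]
grip_width: 0.006
grip_force: 0.0
```

```bash
python3 -c "
from h import *
look('m1')
s=ctrl.get_state();B=cam('side');print(proj(B,[s['position']+[0,.015,.037]]))
n=cv2.cvtColor(B['frame'],cv2.COLOR_RGB2GRAY); np.set_printoptions(linewidth=250)
for r in range(210,240,2): print(r,n[r,366:404:2])"
```

```text
5.8833 [0.4023 0.3554 0.0505] [-0.4 -0.5  0.6] 0.0064340128659704995
scene 132 xmax 0.094 slope 0.023 y@120 0.0019
side 147 xmax 0.101 slope -0.027 y@120 0.0015
[[385.43670839 230.39034191]]
210 [83 79 86 75 61 65 65 65 64 64 63 64 64 64 64 64 64 64 64]
212 [81 80 82 71 60 60 60 60 59 60 60 58 59 58 60 59 58 59 59]
214 [81 87 78 65 58 58 57 58 56 57 58 58 57 57 58 57 58 58 58]
216 [78 79 77 61 57 57 56 56 56 57 56 55 56 56 56 55 55 54 56]
218 [77 79 77 59 57 61 58 57 55 55 56 56 56 56 55 56 56 56 54]
220 [75 79 76 60 62 71 64 56 56 56 55 55 55 54 56 56 56 55 55]
222 [75 79 77 58 58 61 58 56 56 56 56 58 55 56 56 56 56 56 56]
224 [76 80 77 61 57 58 57 57 56 55 56 55 56 56 56 57 55 56 57]
226 [ 77  81  81  90  68  62  66  67  55  56  57  56  57  91 101 100 100 101 100]
228 [ 77  80  85 118 108 111 121 101  62  62  61  61  61 141 158 158 158 157 157]
230 [ 78  80  84 108 111 122 174 167 141 142 141 142 118 148 160 160 160 158 158]
232 [ 78  80 101 164 135 176 186 189 192 196 199 194 167 159 160 160 160 160 159]
234 [ 79  84 128 193 144 163 172 171 173 177 178 175 159 159 158 158 159 160 161]
236 [ 81  85 110 179 137 157 170 170 171 173 172 172 168 153 158 160 160 161 160]
238 [ 80  85 105 175 137 158 171 172 172 173 173 174 161 145 159 161 162 163 162]
```

The finger end now sits at side row 229, as predicted (230), level with the pad and 2–4 mm short of it. Pressing gently.

>>> jog_arm([
  [0,0.003,0,0,0,0,0],
  [0,0.006,0,0,0,0,0],
  [0,0.009,0,0,0,0,0],
  [0,0.012,0,0,0,0,0],
  [0,0.012,0,0,0,0,0],
])

```text
time: 6.45
position: [0.4066, 0.3562, 0.05]
tool_rot: [0.072, -3.14, -0.002]
ft_force: [-2.9, 3.2, 0.1]
grip_width: 0.009
grip_force: 1.5
```

```bash
python3 -c "
from h import *
look('m2')"
```

```text
6.45 [0.4066 0.3562 0.05  ] [-2.9  3.2  0.1] 0.008917306472724203
scene 136 xmax 0.094 slope -0.025 y@120 -0.0039
side 150 xmax 0.113 slope -0.091 y@120 -0.0049
```

Contact: the tip has swung about 6 mm right, toward blue, with 3 N on the finger. Continuing.

>>> jog_arm([
  [0,0.003,0,0,0,0,0],
  [0,0.006,0,0,0,0,0],
  [0,0.009,0,0,0,0,0],
  [0,0.012,0,0,0,0,0],
  [0,0.012,0,0,0,0,0],
])

```text
time: 6.97
position: [0.4108, 0.3579, 0.0499]
tool_rot: [0.075, -3.138, -0.004]
ft_force: [-7.4, 7.0, 1.3]
grip_width: 0.008
grip_force: 3.6
```

```bash
python3 -c "
from h import *
look('m3')"
```

```text
6.9667 [0.4108 0.3579 0.0499] [-7.4  7.   1.3] 0.008171326096078147
scene 144 xmax 0.094 slope -0.108 y@120 -0.0136
side 152 xmax 0.103 slope -0.159 y@120 -0.0127
```

The force now has a sideways part (7 N in +y). It's friction, because the pad swings in +y along its arc. I'll let the finger follow the arc to relieve it, keeping short of the tab.

>>> jog_arm([
  [0,0,0.003,0,0,0,0],
  [0,0,0.006,0,0,0,0],
  [0,0,0.009,0,0,0,0],
  [0,0,0.012,0,0,0,0],
  [0,0,0.012,0,0,0,0],
])

```text
time: 7.48
position: [0.4132, 0.36, 0.0495]
tool_rot: [0.07, -3.14, 0.003]
ft_force: [-4.6, -1.9, 1.6]
grip_width: 0.002
grip_force: 1.8
```

```bash
python3 -c "
from h import *
look('m4')"
```

```text
7.4833 [0.4132 0.36   0.0495] [-4.6 -1.9  1.6] 0.0018538882923928488
scene 142 xmax 0.094 slope -0.147 y@120 -0.0186
side 156 xmax 0.101 slope -0.197 y@120 -0.0174
```

Tip at about -20 mm (slope change 0.170 rad). The target is about -25.5 mm, or 0.21 rad.

>>> jog_arm([
  [0,0.001,0.001,0,0,0,0],
  [0,0.002,0.002,0,0,0,0],
  [0,0.003,0.002,0,0,0,0],
  [0,0.005,0.002,0,0,0,0],
  [0,0.005,0.002,0,0,0,0],
])

```text
time: 8.0
position: [0.4156, 0.362, 0.0496]
tool_rot: [0.071, -3.14, 0.001]
ft_force: [-4.2, -1.8, -0.9]
grip_width: 0.009
grip_force: 2.0
```

```bash
python3 -c "
from h import *
A,B=look('m5')
for im,c in((A,(0,)),(B,(0,))):
    print([proj(im,[np.r_[O+RM@np.array([.12*np.cos(a),-.12*np.sin(a)]),.118]]).round(1).tolist() for a in(0,.21)])"
```

```text
8.0 [0.4156 0.362  0.0496] [-4.2 -1.8 -0.9] 0.009296854025495476
scene 147 xmax 0.094 slope -0.19 y@120 -0.0235
side 163 xmax 0.114 slope -0.247 y@120 -0.0222
[[[329.6, 180.5]], [[335.7, 188.5]]]
[[[300.6, 195.1]], [[302.5, 188.3]]]
```

View pics/m5.png

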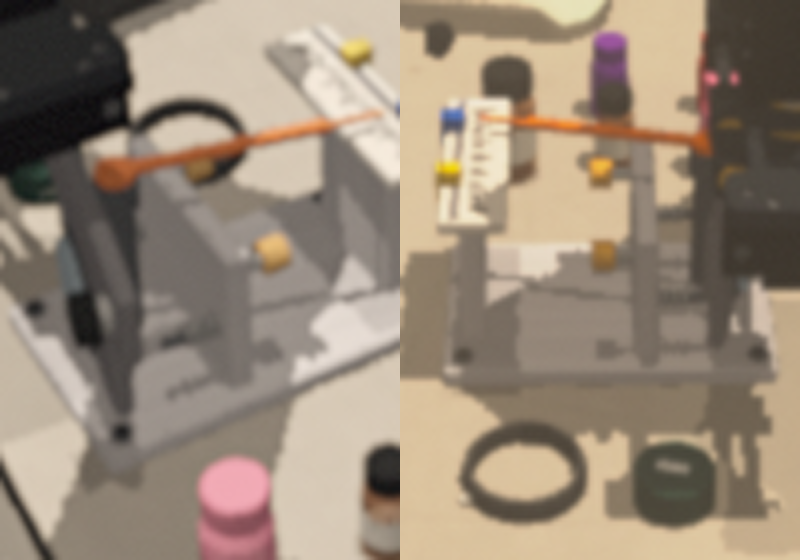

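The side crop shows the tip at (480,116), level with the centre of the blue tab at (453,116). Both slope changes give 0.216 rad, or a tip y of -25.7 mm. Holding for over a second.

>>> jog_arm([
  [0,0,0,0,0,0,0],
  [0,0,0,0,0,0,0],
  [0,0,0,0,0,0,0],
  [0,0,0,0,0,0,0],
  [0,0,0,0,0,0,0],
])

```text
time: 8.52
position: [0.4156, 0.3621, 0.0497]
tool_rot: [0.071, -3.14, 0.0]
ft_force: [-4.2, -1.3, -3.0]
grip_width: 0.007
grip_force: 2.1
```

```bash
python3 -c "
from h import *
look('m6')"
```

```text
8.5167 [0.4156 0.3621 0.0497] [-4.2 -1.3 -3. ] 0.006761506167644252
scene 149 xmax 0.094 slope -0.186 y@120 -0.0232
side 161 xmax 0.114 slope -0.246 y@120 -0.0221
```

>>> jog_arm([
  [0,0,0,0,0,0,0],
  [0,0,0,0,0,0,0],
  [0,0,0,0,0,0,0],
  [0,0,0,0,0,0,0],
  [0,0,0,0,0,0,0],
])

```text
time: 9.03
position: [0.4157, 0.3623, 0.0499]
tool_rot: [0.071, -3.141, -0.0]
ft_force: [-5.3, -1.6, -3.2]
grip_width: 0.003
grip_force: 2.2
```

>>> jog_arm([
  [0,0,0,0,0,0,0],
  [0,0,0,0,0,0,0],
  [0,0,0,0,0,0,0],
  [0,0,0,0,0,0,0],
  [0,0,0,0,0,0,0],
])

```text
time: 9.45
position: [0.4157, 0.3622, 0.0499]
tool_rot: [0.071, -3.141, -0.0]
ft_force: [-4.5, -1.0, -3.1]
grip_width: 0.009
grip_force: 2.2
```

```bash
python3 -c "
from h import *
look('m7')"
```

```text
9.45 [0.4157 0.3622 0.0499] [-4.5 -1.  -3.1] 0.008987728116390068
scene 149 xmax 0.094 slope -0.187 y@120 -0.0233
side 161 xmax 0.114 slope -0.245 y@120 -0.0222
```

Held about 1.5 s at blue. Releasing smoothly.

>>> jog_arm([
  [0,-0.01,0,0,0,0,0],
  [0,-0.022,0,0,0,0,0],
  [0,-0.036,0,0,0,0,0],
  [0,-0.05,0,0,0,0,0],
  [0,-0.06,0,0,0,0,0],
])

```text
time: 9.97
position: [0.3858, 0.3631, 0.0509]
tool_rot: [-0.072, 3.139, 0.003]
ft_force: [1.1, 0.5, -0.4]
grip_width: 0.005
grip_force: 0.0
```

>>> jog_arm([
  [0,0,-0.05,0,0,0,0],
  [0,0,-0.1,0,0,0,0],
  [0,0,-0.15,0,0,0,0],
  [0,0,-0.2,0,0,0,0],
  [0,0,-0.26,0,0,0,0],
])

```text
time: 10.38
position: [0.3861, 0.2324, 0.0506]
tool_rot: [-0.074, 3.139, 0.003]
ft_force: [0.6, 0.1, -0.2]
grip_width: 0.002
grip_force: 0.0
```

>>> jog_arm([
  [0,0,0,0,0,0,0],
  [0,0,0,0,0,0,0],
  [0,0,0,0,0,0,0],
  [0,0,0,0,0,0,0],
  [0,0,0,0,0,0,0],
])

```text
time: 10.8
position: [0.3859, 0.2335, 0.0502]
tool_rot: [-0.074, 3.14, 0.001]
ft_force: [-0.4, 0.6, 0.2]
grip_width: 0.004
grip_force: 0.0
```

```bash
python3 -c "
from h import *
look('n1')"
```

```text
10.8 [0.3859 0.2335 0.0502] [-0.4  0.6  0.2] 0.0038052314839245056
scene 142 xmax 0.094 slope 0.014 y@120 0.0015
side 161 xmax 0.113 slope -0.013 y@120 0.0029
```

The pointer is back in the middle. Now the right pad, approaching to just short of contact (expected at x ≈ 0.4095).

>>> jog_arm([
  [0,0.01,0,0,0,0,0],
  [0,0.02,0,0,0,0,0],
  [0,0.03,0,0,0,0,0],
  [0,0.04,0,0,0,0,0],
  [0,0.044,0,0,0,0,0],
])

```text
time: 11.32
position: [0.4091, 0.2321, 0.05]
tool_rot: [-0.07, 3.14, 0.0]
ft_force: [0.1, -0.2, 0.3]
grip_width: 0.005
grip_force: 0.0
```

>>> jog_arm([
  [0,0.002,-0.001,0,0,0,0],
  [0,0.004,-0.002,0,0,0,0],
  [0,0.007,-0.003,0,0,0,0],
  [0,0.01,-0.004,0,0,0,0],
  [0,0.01,-0.004,0,0,0,0],
])

```text
time: 11.73
position: [0.4126, 0.2297, 0.0498]
tool_rot: [0.071, -3.14, 0.001]
ft_force: [-1.7, -1.3, 0.7]
grip_width: 0.004
grip_force: 0.7
```

```bash
python3 -c "
from h import *
look('n2')"
```

```text
11.7333 [0.4126 0.2297 0.0498] [-1.7 -1.3  0.7] 0.00424533388361927
scene 113 xmax 0.095 slope 0.043 y@120 0.0055
side 173 xmax 0.103 slope 0.052 y@120 0.009
```

>>> jog_arm([
  [0,0.002,-0.001,0,0,0,0],
  [0,0.004,-0.002,0,0,0,0],
  [0,0.007,-0.004,0,0,0,0],
  [0,0.01,-0.005,0,0,0,0],
  [0,0.01,-0.005,0,0,0,0],
])

```text
time: 12.25
position: [0.4176, 0.2274, 0.0498]
tool_rot: [0.071, -3.14, 0.001]
ft_force: [-3.1, -1.4, 0.6]
grip_width: 0.008
grip_force: 1.7
```

```bash
python3 -c "
from h import *
A,B=look('n3')
for im,b,n in((A,(315,165,347,200),'scene'),(B,(292,185,320,208),'side')):
    f=im['frame'].astype(int); x0,y0,x1,y1=b; f=f[y0:y1,x0:x1]; m=(f[...,0]-f[...,2]>45)&(f[...,0]>f[...,1]*1.2); v,u=np.nonzero(m)
    print(n,'orange',[(int(a)+x0,int(c)+y0) for a,c in sorted(zip(u,v),key=lambda t:t[0]*(1 if n=='side' else -1))[:6]])"
```

```text
12.25 [0.4176 0.2274 0.0498] [-3.1 -1.4  0.6] 0.007688058027294292
scene 98 xmax 0.095 slope 0.137 y@120 0.0159
side 189 xmax 0.114 slope 0.117 y@120 0.0178
scene orange [(331, 174), (330, 174), (329, 174), (329, 175), (328, 175), (324, 176)]
side orange [(292, 204), (292, 205), (293, 202), (293, 203), (293, 204), (293, 205)]
```

>>> jog_arm([
  [0,0.001,0,0,0,0,0],
  [0,0.002,-0.001,0,0,0,0],
  [0,0.004,-0.002,0,0,0,0],
  [0,0.006,-0.003,0,0,0,0],
  [0,0.006,-0.003,0,0,0,0],
])

```text
time: 12.77
position: [0.4207, 0.2262, 0.0498]
tool_rot: [0.071, -3.14, -0.0]
ft_force: [-3.8, -1.1, 0.5]
grip_width: 0.009
grip_force: 2.2
```

```bash
python3 -c "
from h import *
look('n4')"
```

```text
12.7667 [0.4207 0.2262 0.0498] [-3.8 -1.1  0.5] 0.009020979843691612
scene 82 xmax 0.093 slope 0.154 y@120 0.0204
side 184 xmax 0.114 slope 0.172 y@120 0.0235
```

View pics/n4.png

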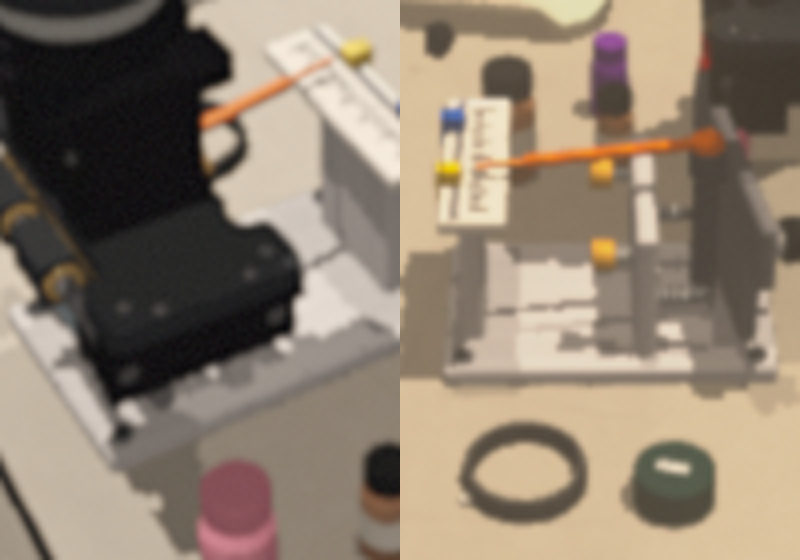

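In the side crop the tip is at (477,165) and the yellow tab at (448,172). Allowing for the tab being about 4 mm lower, the tip should be at row 166–167, so it's within about 1.5 mm of the tab's centre. The scene crop agrees, with the tip at (328,63) just in front of yellow at (357,50). A 0.5 mm nudge, then hold.

>>> jog_arm([
  [0,0.001,0,0,0,0,0],
  [0,0.001,0,0,0,0,0],
  [0,0.001,0,0,0,0,0],
  [0,0.001,0,0,0,0,0],
  [0,0.001,0,0,0,0,0],
])

```text
time: 13.28
position: [0.4211, 0.2261, 0.0498]
tool_rot: [0.071, -3.14, 0.0]
ft_force: [-5.2, -1.0, -0.3]
grip_width: 0.008
grip_force: 2.5
```

>>> jog_arm([
  [0,0,0,0,0,0,0],
  [0,0,0,0,0,0,0],
  [0,0,0,0,0,0,0],
  [0,0,0,0,0,0,0],
  [0,0,0,0,0,0,0],
])

```text
time: 13.7
position: [0.4211, 0.2261, 0.0498]
tool_rot: [0.071, -3.14, 0.0]
ft_force: [-5.2, 0.1, 0.0]
grip_width: 0.002
grip_force: 2.5
```

```bash
python3 -c "
from h import *
look('n5')"
```

```text
13.7 [0.4211 0.2261 0.0498] [-5.2  0.1  0. ] 0.0023430433052739376
scene 81 xmax 0.093 slope 0.148 y@120 0.0206
side 185 xmax 0.114 slope 0.169 y@120 0.0239
```

>>> jog_arm([
  [0,0,0,0,0,0,0],
  [0,0,0,0,0,0,0],
  [0,0,0,0,0,0,0],
  [0,0,0,0,0,0,0],
  [0,0,0,0,0,0,0],
])

```text
time: 14.22
position: [0.4212, 0.2261, 0.0499]
tool_rot: [0.071, -3.14, 0.0]
ft_force: [-4.5, -0.9, -0.5]
grip_width: 0.004
grip_force: 2.5
```

>>> jog_arm([
  [0,-0.01,0,0,0,0,0],
  [0,-0.022,0,0,0,0,0],
  [0,-0.036,0,0,0,0,0],
  [0,-0.05,0,0,0,0,0],
  [0,-0.06,0,0,0,0,0],
])

```text
time: 14.63
position: [0.3911, 0.2265, 0.0504]
tool_rot: [-0.072, 3.139, 0.001]
ft_force: [-0.5, 0.2, 0.1]
grip_width: 0.004
grip_force: 0.0
```

>>> jog_arm([
  [0,0,0,0.05,0,0,0],
  [0,0,0,0.1,0,0,0],
  [0,0,0,0.15,0,0,0],
  [0,0,0,0.2,0,0,0],
  [0,0,0,0.2,0,0,0],
])

```text
time: 15.05
position: [0.3943, 0.2282, 0.1554]
tool_rot: [-0.071, 3.132, 0.009]
ft_force: [0.5, 0.1, 0.6]
grip_width: 0.008
grip_force: 0.0
```

```bash
python3 -c "
from h import *
look('n6')"
```

```text
15.05 [0.3943 0.2282 0.1554] [0.5 0.1 0.6] 0.007517980586096241
scene 166 xmax 0.095 slope -0.011 y@120 0.0013
side 168 xmax 0.113 slope 0.029 y@120 0.0052
```

>>> jog_arm([
  [0,0,0,0,0,0,0],
  [0,0,0,0,0,0,0],
  [0,0,0,0,0,0,0],
  [0,0,0,0,0,0,0],
  [0,0,0,0,0,0,0],
])

```text
time: 15.57
position: [0.3911, 0.226, 0.1493]
tool_rot: [0.071, -3.14, 0.001]
ft_force: [0.1, 0.0, 0.6]
grip_width: 0.002
grip_force: 0.0
```

```bash
python3 -c "
from h import *
A,B=look('n7')
for im,n,b in((A,'scene0',(315,165,347,200)),(B,'side0',(292,185,320,208))):
    for f in (cv2.imread('pics/%s.png'%n)[:,:,::-1],im['frame']):
        f=f.astype(int); x0,y0,x1,y1=b; f=f[y0:y1,x0:x1]; m=(f[...,0]-f[...,2]>45)&(f[...,0]>f[...,1]*1.35); v,u=np.nonzero(m); print(n,m.sum(),(u.mean()+x0).round(1),(v.mean()+y0).round(1))"
```

```text
15.5667 [0.3911 0.226  0.1493] [0.1 0.  0.6] 0.001977360026734168
scene 91 xmax 0.095 slope 0.013 y@120 0.0023
side 170 xmax 0.113 slope 0.016 y@120 0.0042
scene0 8 315.9 184.9
scene0 8 315.8 184.5
side0 35 314.7 193.7
side0 41 313.7 193.4
```

The tip pixels are back at their rest position within 0.4 px in both views, and the robot is clear with force near 0. Handing in.

```bash
python3 -c "
from h import *
print(ctrl.close_job())"
```

```text
the job is handed in; nothing more can be done
None
```

The job is handed in: I held the left pad with the pointer at the blue tab for about 1.5 s, then the right pad at the yellow tab for about 1.4 s; it sprang back to the middle each time, and I saw no contact with anything but the pads.

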